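# Lever open the enclosure cover with the pry tool

## Task

Take the flat-bladed pry tool from its tray, push its blade into the slot under the front lip of the closed enclosure, and lever the hinged cover up with the blade until the cover stands about upright and stays open. Then lay the tool back inside its tray. Do not touch the cover with the gripper itself, and leave the bottle, marker, calculator and mug where they are.

Things in the scene. Friction and masses are not known exactly. Their poses are not given: they have to be found in the camera images.
- handle_mid (a point): centre of the wooden handle of the pry tool, half-way up. The tool is straight, 145 mm long, 90 g and lies flat in the tray: handle 80 long x 20 wide x 26 mm high, then a steel blade 65 long x 24 wide x 3 mm thick at half the handle's height. The tool's x axis runs along it from handle to blade tip, z up when it lies as at the start. The blade tip is 105 mm along +x from this point. The handle can be gripped across its 20 mm width from above.
- blade_tip (a point): middle of the front end of the pry tool's blade (same axes as handle_mid)
- pry_tool: the whole pry tool; origin at the underside of the handle's middle, 13 mm below handle_mid; x from handle to blade, z up as it lies at the start
- tray: shallow grey tray fixed to the bench, 220 (x) x 160 mm (y) outside, floor top 4 mm above the bench, rim 4 mm wide and 9 mm high; origin at the centre of its underside, z up. At the start the tool lies in it along the tray's x axis (within about 0.15 rad), blade toward +x
- case: grey metal enclosure on a sloped stand, fixed to the bench; origin on the bench under its middle, z up, x horizontal from its front (slot side, toward the robot) to its back (hinge side). It is 150 mm wide. The housing on it is sloped by 25 degrees: its front is lower, its back higher
- pry_slot (a point): centre of the mouth of the pry slot in the housing's front. Axes of the sloped housing: x points into the slot (25 degrees above horizontal, toward the hinge), y to the left along the slot, z square to the shut cover. The slot is 60 mm wide (y), 10 mm high (z, from the ledge below to the underside of the cover lip above) and 18.5 mm deep (x)
- cover_hinge (a point): middle of the cover's hinge line, at the back of the housing, same axes as pry_slot; it lies 128.5 mm along +x and 5 mm along +z from pry_slot. The hinge axis is y; it is at the height of the cover's underside
- cover_lip (a point): middle of the lower front edge of the cover, 130 mm from the hinge line. Axes move with the cover (x from lip to hinge, z out of its top). The cover is a flat aluminium plate 130 x 154 x 6 mm, 110 g
- cover (a joint): opening angle of the cover, rad: 0 shut, stop at 1.4; upright in the world at about 1.13. The hinge is stiff (about 0.13 N m friction) so that the cover stays wherever it is left; lifting it at the lip takes about 2 N
- bottle: small oil bottle, 35 mm across, 112 mm high, standing; origin at its underside; to be left alone
- marker: marker pen lying on the bench, 122 mm long, 18 mm thick; origin at its underside; to be left alone
- calculator: pocket calculator lying flat, 128 x 78 x 14 mm; origin at its underside; to be left alone
- mug: tea mug, 86 mm high; origin at its underside; to be left alone

How it is judged:
By the outcome, as a careful person would: the job done as asked, in the order asked, and still so for the second after the job is handed in, with the robot touching nothing.
It also fails if it takes over 54 s, if anything falls off the work surface, if the arm or the gripper's body presses on something with over 40 N, if the wrist force passes 120 N, or if a joint passes its speed limit or range.

## Robot

A 6-joint arm with a two-finger parallel gripper is mounted at the origin on a cart in front of the work surface, level with it; the furniture and walls round the work are solid. World frame = base frame: x ahead of the robot, y to its left, z up, the work surface at z = 0. Lengths are in m, angles in rad, forces in N, time in s.
With the tool pointing down it reaches from about 0.325 to 0.85 m from the base axis. Payload 4.4 kg.
Tool frame: the origin (TCP) lies midway between the tips of the shut fingers; the grasp point (between the pads) lies 19 mm behind it (manip.grip_depth is the z of the grasp point in the tool frame, in m); z points along the fingers, y is the line along which they close (so a half turn about z gives the same grasp; the last joint's range is limited). The gripper opens to 94 mm and grips with 3 to 60 N. Pads are 16 mm wide; open, the fingers measure 119 mm over their backs; the gripper's body (75 mm by 177 mm) begins 78 mm behind the grasp point.
Start: joints at [-1.31, 0.207, 1.542, -0, 1.393, -0.15], TCP at [0.23, -0.527, 0.205] pointing down, gripper open.
Joint ranges: [-2.73, 2.73], [-0.86, 2.22], [0.23, 2.46], [-1.11, 4.25], [0.08, 2.63], [-2.82, 2.82]. Speed limits (rad/s): [2.79, 2.79, 3.14, 3.14, 3.14, 3.14].

## Interface

Orientations are given as a 3x3 rotation matrix whose columns are the frame's x, y, z axes.
In Python, from bench import manip, imaging gives the robot as it stands.
- The arm moves only by the tool send_rows, never from a script. Its argument "deltas" is one flat list of numbers, 5 for each row, row after row: the shift along the tool's x, y, z normalised to -1 to 1, where 1 is 600 mm, then the turn about the tool's z normalised to -1 to 1, where 1 is pi/2 rad, then the opening, from 0 (shut) to 1 (fully open). In form: [x, y, z, yaw, claw, x, y, z, yaw, claw, ...]. A call has 1 to 20 rows; each row shifts and turns the commanded pose from where the row before left it, along the tool's axes as they then stand; what a row does not reach is not made up. A row lasts 1/10 s, in which the tool goes at most 50 mm and 8.59 degrees, less where a joint would pass 70% of its speed; a pose out of reach is approached as far as the arm can. A call with a number of a shift or a turn outside -1 to 1 is refused whole. A call with a gripper value outside its range is refused whole. The fingers move at their own pace and stop on an object; "force" is the grip in N (left out, the last holds). Time passes only in rows, so rows that do not move let the fingers close. It gives the time, the measured TCP pose, the force, the opening and the grip force at its end, in the units of the state.
- manip.get_obs(): the state, without advancing time (a new reading comes with each control period).
- imaging.read_camera(name): name is "scene" or "side" or "wrist"; returns the picture (480x640x3 uint8, red, green, blue); there is no depth.
- imaging.camera_info(name): a dict with "vfov" (degrees; the focal length in pixels is half the picture's height over the tangent of half this angle, whatever the lens; pixels are square), "cx", "cy" (the principal point, pixels), "R" (3x3) and "t" (3): a world point X has camera coordinates R X + t; the wrist camera has in their place "tool_from_camera" (4x4, takes a point from camera to tool coordinates, whose origin is the TCP and whose axes are the flange's). Camera axes: x right, y down, z forward; pixel columns grow to the right and rows downward; lengths in m; the calibration is good to about 2 mm. A picture is of the moment at which its call begins: read the wrist's pose just before it. camera_info takes no time and is no camera call.
- manip.job_done(): hands the job in; it is judged then, once.
The state is a dict: "time_s": time; "joint_pos": joint angles; "dq": joint speeds; "joint_torque": joint torques, N m; "tool_pos": TCP position; "tool_rot": TCP orientation; "wrist_force": force on the tool from outside, world axes, zero at the start; "torque": the same for the moment, N m; "grip_width": opening from 0.0 (shut) to 1.0 (fully open); "grip_force": force on a finger pad.
Only numpy, scipy, OpenCV 4.12 (cv2) and the standard library are available. Lean on these libraries where they do the work, as an engineer would, in place of code of your own. Each camera call takes 0.05 s, during which the arm holds its last target. There are 200 camera calls.

## Working session

There is one attempt and no reset: what is moved stays moved. The work goes in short steps, Python scripts to look and compute and a tool call to move; the robot and the scene stay as the last step left them, time stands still between calls to the robot, and variables do not carry over. Pictures are saved under pics/ and viewed, at most 11 in all, crops included, and the job is handed in when it is done.

Besides the shell and the picture viewer there is one more tool, called after "Call:" in YAML: its name, and indented under it one key for each argument. send_rows: Moves the arm, as the interface text tells. Its arguments: {"type":"object","properties":{"deltas":{"type":"array"},"force":{"type":"number"}},"required":["deltas"]}

```bash
ls; mkdir -p pics; python3 - <<'E'
from bench import manip, imaging
import cv2, numpy as np
np.set_printoptions(precision=4,suppress=True)
for n in ("scene","side"):
    im=imaging.read_camera(n); cv2.imwrite(f"pics/{n}0.png",im[:,:,::-1]); i=imaging.camera_info(n); print(n,i, -np.array(i['R']).T@i['t'])
print(imaging.camera_info("wrist")); print(manip.get_obs()); print(manip.grip_depth)
E
```

```text
pics
scene {'vfov': 47.85913939152834, 'cx': 321.195436940062, 'cy': 238.86676276072413, 'R': array([[-0.8829, -0.4692, -0.0196],
       [-0.2742,  0.5488, -0.7897],
       [ 0.3813, -0.6919, -0.6131]]), 't': array([0.423 , 0.2734, 1.1435])} [0.0124 0.8396 0.9253]
side {'vfov': 50.377232211884284, 'cx': 317.5297506739176, 'cy': 235.63259559913197, 'R': array([[-0.9274, -0.3735, -0.0193],
       [-0.2181,  0.5821, -0.7833],
       [ 0.3038, -0.7223, -0.6213]]), 't': array([0.4808, 0.2284, 1.2631])} [0.112  0.9589 0.973 ]
{'vfov': 70.1131055124642, 'cx': 315.27652164158724, 'cy': 236.75964762353942, 'tool_from_camera': array([[ 0.0001, -0.9623, -0.272 ,  0.0787],
       [ 1.    ,  0.0001, -0.0001,  0.0004],
       [ 0.0001, -0.272 ,  0.9623, -0.1801],
       [ 0.    ,  0.    ,  0.    ,  1.    ]])}
{'time_s': 0.1, 'joint_pos': array([-1.3095,  0.2074,  1.5428, -0.    ,  1.3935, -0.1505]), 'dq': array([ 0.0016, -0.0012, -0.0039, -0.0005,  0.0001, -0.0001]), 'joint_torque': array([ -0.0003, -37.1868, -28.2293,   0.0701,   0.0312,  -0.0001]), 'tool_pos': array([ 0.2299, -0.5262,  0.2044]), 'tool_rot': array([[ 0.9164,  0.4002, -0.0005],
       [ 0.4002, -0.9164,  0.002 ],
       [ 0.0003, -0.002 , -1.    ]]), 'wrist_force': array([-0.4517,  0.2045,  0.3239]), 'torque': array([0.0205, 0.0222, 0.0129]), 'grip_force': 0.0, 'grip_width': 1.0043594734796708}
-0.0188
```

View pics/scene0.png

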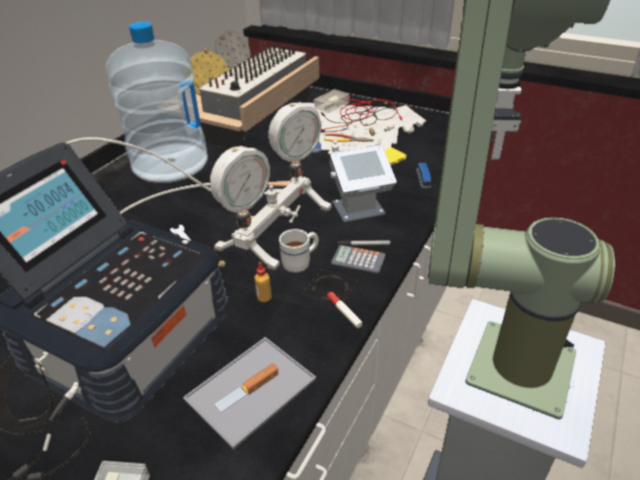

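View pics/side0.png

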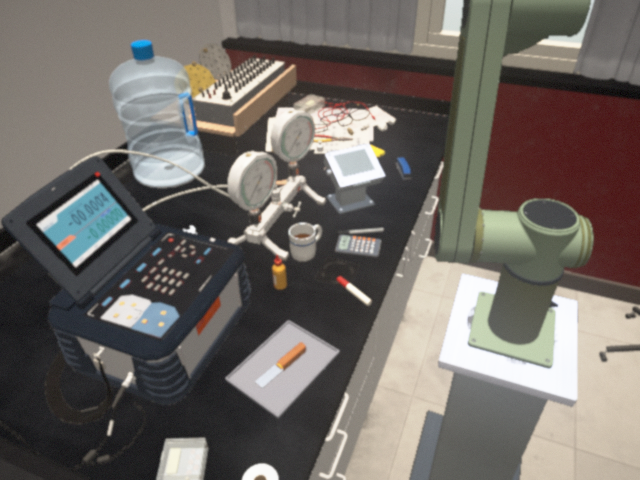

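Scene: tray around (250,390) with the tool (handle (262,377), blade (230,400)). The case is probably the white sloped box at (362,170), with the bottle at (263,283), marker, calculator and mug between them. Next I'll zoom in and cast rays.

```bash
cat > h.py <<'E'
from bench import manip, imaging
import cv2, numpy as np
np.set_printoptions(precision=4,suppress=True)
def cam(n,obs=None):
    i=imaging.camera_info(n); f=240/np.tan(np.radians(i['vfov']/2))
    if n=="wrist":
        o=obs or manip.get_obs(); T=np.array(i['tool_from_camera']); Rt=np.array(o['tool_rot'])
        R=(Rt@T[:3,:3]); c=Rt@T[:3,3]+o['tool_pos']   # cam->world
    else:
        R=np.array(i['R']).T; c=-R@i['t']
    return R,c,f,i['cx'],i['cy']
def ray(C,u,v):
    R,c,f,cx,cy=C; return c, R@np.array([(u-cx)/f,(v-cy)/f,1])
def onz(C,u,v,z=0):
    c,d=ray(C,u,v); return c+d*(z-c[2])/d[2]
def tri(Cs,uvs):
    A=np.zeros((3,3));b=np.zeros(3)
    for C,p in zip(Cs,uvs):
        c,d=ray(C,*p); d/=np.linalg.norm(d); P=np.eye(3)-np.outer(d,d); A+=P;b+=P@c
    return np.linalg.solve(A,b)
def proj(C,X):
    R,c,f,cx,cy=C; p=R.T@(np.asarray(X)-c); return np.array([cx+f*p[0]/p[2],cy+f*p[1]/p[2]])
E
python3 - <<'E'
from h import *
S=cam("scene"); D=cam("side")
a=cv2.imread("pics/scene0.png")[130:230,310:440]; b=cv2.imread("pics/side0.png")[130:230,305:435]
w=imaging.read_camera("wrist")[:,:,::-1]; cv2.imwrite("pics/w0.png",w)
top=np.hstack([cv2.resize(a,(400,308),interpolation=cv2.INTER_CUBIC),cv2.resize(b,(400,308),interpolation=cv2.INTER_CUBIC)])
bot=np.hstack([cv2.resize(w,(389,292)),np.zeros((292,411,3),np.uint8)])
cv2.imwrite("pics/c0.png",np.vstack([top,bot]))
for n,p,z in [("caseTL",(330,155),0.1),("caseTR",(384,147),.1),("caseBR",(396,187),.1),("stand",(358,215),0),("handle0",(276,370),.03),("handle1",(247,387),.03),("tip",(219,405),.017),("bottle",(264,300),0),("marker",(345,310),.01),("mug",(296,265),0),("calc",(358,258),0.01)]+[("tray",q,.009) for q in [(266,340),(315,378),(236,442),(186,398)]]:
    print(n,onz(S,*p,z))
E
```

```text
caseTL [ 0.7006 -0.4792  0.1   ]
caseTR [ 0.5703 -0.6001  0.1   ]
caseBR [ 0.4486 -0.3972  0.1   ]
stand [ 0.5445 -0.3545  0.    ]
handle0 [0.4456 0.2603 0.03  ]
handle1 [0.4751 0.3228 0.03  ]
tip [0.5069 0.3762 0.017 ]
bottle [0.5985 0.073  0.    ]
marker [0.403  0.0231 0.01  ]
mug [ 0.5945 -0.0759 -0.    ]
calc [ 0.4562 -0.164   0.01  ]
tray [0.5197 0.1859 0.009 ]
tray [0.3726 0.2273 0.009 ]
tray [0.4342 0.4234 0.009 ]
tray [0.5806 0.3893 0.009 ]
```

View pics/c0.png

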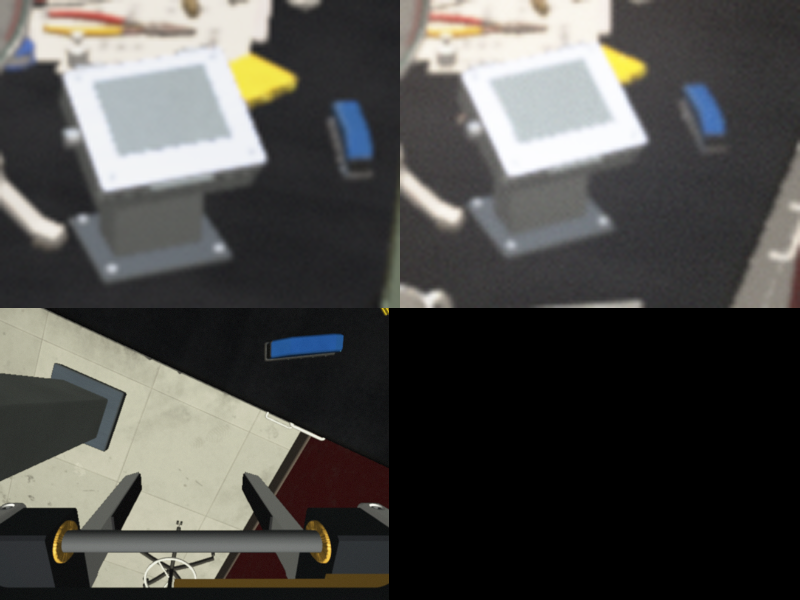

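```bash
python3 - <<'E'
from h import *
S=cam("scene"); D=cam("side")
s=[(343.8,192.7),(396.4,181.3),(376.6,144.6),(330.1,152.8)]; d=[(338.5,190.4),(385.6,176.1),(370.6,143.6),(325.5,152.1)]
P=np.array([tri((S,D),p) for p in zip(s,d)]); print(P)
print([np.linalg.norm(P[i]-P[(i+1)%4]) for i in range(4)])
for p in P: print(proj(S,p),proj(D,p))
E
```

```text
[[ 0.5684 -0.3055  0.0937]
 [ 0.4328 -0.3518  0.1452]
 [ 0.4618 -0.2692  0.2906]
 [ 0.6161 -0.3181  0.2077]]
[np.float64(0.15225717203503564), np.float64(0.1697287576108617), np.float64(0.1818266482039846), np.float64(0.1242404735857844)]
[343.586  194.5324] [338.5975 188.7536]
[396.2901 182.2983] [385.649  175.2115]
[376.5513 145.0072] [370.6259 143.2383]
[330.1009 152.7888] [325.4997 152.11  ]
```

```bash
cat >> h.py <<'E'
def corners(q):  # cover top corners FL.. as seen from camera at front: order front(+-y), back
    x,y,z,yaw=q; c,s=np.cos(yaw),np.sin(yaw); a=np.radians(25)
    X=np.array([c*np.cos(a),s*np.cos(a),np.sin(a)]);Y=np.array([-s,c,0]);Z=np.cross(X,Y)
    return np.array([x,y,z]),X,Y,Z   # centre of lower front edge of cover, axes
def pts(q):
    o,X,Y,Z=corners(q); o=o+.006*Z
    return [o+.077*Y,o-.077*Y,o-.077*Y+.13*X,o+.077*Y+.13*X]
E
python3 - <<'E'
from h import *
from scipy.optimize import least_squares
S=cam("scene"); D=cam("side")
s=[(343.8,192.7),(396.4,181.3),(376.6,144.6),(330.1,152.8)]; d=[(338.5,190.4),(385.6,176.1),(370.6,143.6),(325.5,152.1)]
f=lambda q:np.ravel([[proj(S,p)-u,proj(D,p)-v] for p,u,v in zip(pts(q),s,d)])
r=least_squares(f,[.5,-.35,.1,-1.9]); print(r.x,r.fun)
o,X,Y,Z=corners(r.x); slot=o+.0015*X-.005*Z; print("slot",slot,X,Y,Z)
# tool: blobs in scene
im=cv2.imread("pics/scene0.png"); h=cv2.cvtColor(im,cv2.COLOR_BGR2HSV)
m=cv2.inRange(h,(5,120,60),(20,255,255)); m[:350]=0; m[400:]=0; m[:,:230]=0; m[:,300:]=0
print(cv2.minAreaRect(cv2.findNonZero(m)))
E
```

```text
[ 0.488  -0.299   0.1385 -0.7743] [-1.0219  0.266   1.8544 -3.0477  0.0728  1.3517  0.2032 -0.5847  4.0318
  0.3405 -2.2979 -0.8362 -1.5324  1.1773 -1.6895  1.1346]
slot [ 0.4905 -0.3014  0.1346] [ 0.6479 -0.6337  0.4226] [0.6992 0.7149 0.    ] [-0.3021  0.2955  0.9063]
((259.8846130371094, 378.576904296875), (10.816654205322266, 39.10636520385742), 56.3099365234375)
```

Call:
send_rows:
  deltas: [0,0,-0.02,-0.088,1,0,0,-0.02,-0.088,1,0,0,-0.02,-0.088,1,0,0,-0.02,-0.088,1,0,0,-0.02,-0.088,1]

```text
time_s: 0.65
tool_pos: [0.23, -0.5266, 0.2654]
tool_rot: [[0.446, 0.895, -0.0], [0.895, -0.446, 0.001], [0.001, -0.001, -1.0]]
wrist_force: [-0.3, -0.5, -0.3]
grip_width: 1.003
grip_force: 0.0
```

Call:
send_rows:
  deltas: [0.0693,-0.01375,0,0,1,0.0693,-0.01375,0,0,1,0.0693,-0.01375,0,0,1,0.0693,-0.01375,0,0,1,0.0693,-0.01375,0,0,1,0.0693,-0.01375,0,0,1,0.0693,-0.01375,0,0,1,0.0693,-0.01375,0,0,1,0.0693,-0.01375,0,0,1,0.0693,-0.01375,0,0,1,0.0693,-0.01375,0,0,1,0.0693,-0.01375,0,0,1,0.0693,-0.01375,0,0,1,0.0693,-0.01375,0,0,1,0.0693,-0.01375,0,0,1,0.0693,-0.01375,0,0,1,0.0693,-0.01375,0,0,1,0.0693,-0.01375,0,0,1,0.0693,-0.01375,0,0,1,0.0693,-0.01375,0,0,1]

```text
time_s: 2.65
tool_pos: [0.4578, 0.2915, 0.265]
tool_rot: [[0.451, 0.893, -0.0], [0.893, -0.451, -0.0], [-0.001, -0.0, -1.0]]
wrist_force: [0.6, -0.5, 1.3]
grip_width: 1.002
grip_force: 0.0
```

```bash
python3 - <<'E'
from h import *
o=manip.get_obs(); w=imaging.read_camera("wrist")[:,:,::-1].copy(); cv2.imwrite("pics/w1.png",w); C=cam("wrist",o)
print(o['time_s'],o['tool_pos'],o['tool_rot'][:,0],o['joint_pos'])
h=cv2.cvtColor(w,cv2.COLOR_BGR2HSV); m=cv2.inRange(h,(5,120,60),(22,255,255)); m=cv2.morphologyEx(m,cv2.MORPH_OPEN,np.ones((5,5)))
for c in cv2.findContours(m,0,2)[0]:
    if cv2.contourArea(c)>800:
        r=cv2.minAreaRect(c); print(r); b=np.array([onz(C,*p,.030) for p in cv2.boxPoints(r)]); print(b,b.mean(0))
E
```

```text
2.65 [0.4578 0.2915 0.265 ] [ 0.4506  0.8927 -0.0006] [ 0.4076  0.0973  1.5432 -0.0002  1.5017  0.875 ]
((463.0, 448.0), (22.0, 352.0), 90.0)
[[ 0.2602 -0.0046  0.03  ]
 [ 0.7349 -0.2435  0.03  ]
 [ 0.7256 -0.2862  0.03  ]
 [ 0.2403 -0.042   0.03  ]] [ 0.4903 -0.1441  0.03  ]
((523.7365112304688, 383.7412109375), (71.99801635742188, 32.0952262878418), 78.17850494384766)
[[ 0.5957 -0.0079  0.03  ]
 [ 0.6378 -0.0175  0.03  ]
 [ 0.622  -0.1427  0.03  ]
 [ 0.5768 -0.1334  0.03  ]] [ 0.6081 -0.0754  0.03  ]
((106.88938903808594, 383.6396179199219), (31.321300506591797, 71.6338119506836), 11.821487426757812)
[[0.0106 0.1654 0.03  ]
 [0.1017 0.2523 0.03  ]
 [0.1337 0.2248 0.03  ]
 [0.0443 0.1354 0.03  ]] [0.0726 0.1945 0.03  ]
((324.31097412109375, 205.7987823486328), (61.51036834716797, 15.018688201904297), 83.6598129272461)
[[0.4723 0.3256 0.03  ]
 [0.4892 0.3193 0.03  ]
 [0.4632 0.2471 0.03  ]
 [0.4455 0.2536 0.03  ]] [0.4675 0.2864 0.03  ]
((490.2547912597656, 92.5022201538086), (115.6005859375, 14.597314834594727), 69.94390869140625)
[[0.6833 0.3819 0.03  ]
 [0.6982 0.3797 0.03  ]
 [0.7016 0.2511 0.03  ]
 [0.6855 0.2529 0.03  ]] [0.6922 0.3164 0.03  ]
```

View pics/w1.png

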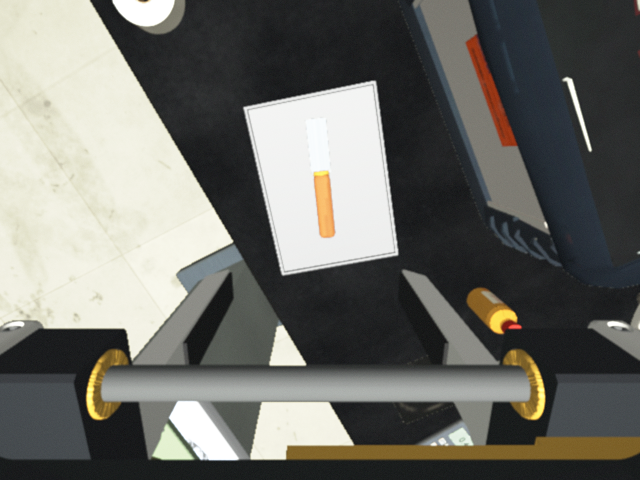

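Handle centre is (0.4675, 0.2864) at yaw 1.219, with a measured size of 77 x 19 mm, so it fits. I'll grip 20 mm forward of its middle.

Call:
send_rows:
  deltas: [0,0,0,-0.0736,0.5,0.031,0.018,0,0,0.5,0,0,0.07,0,0.5,0,0,0.07,0,0.5,0,0,0.07,0,0.5,0,0,0.07,0,0.5,0,0,0.07,0,0.5,0,0,0.04,0,0.5,0,0,0.025,0,0.5,0,0,0.012,0,0.5]
  force: 60

```text
time_s: 3.7
tool_pos: [0.4735, 0.3028, 0.0077]
tool_rot: [[0.345, 0.939, -0.002], [0.939, -0.345, -0.001], [-0.002, -0.002, -1.0]]
wrist_force: [0.5, -1.2, 0.0]
grip_width: 0.501
grip_force: 0.0
```

Call:
send_rows:
  deltas: [0,0,0,0,0,0,0,0,0,0,0,0,0,0,0,0,0,0,0,0,0,0,0,0,0,0,0,0,0,0,0,0,0,0,0]
  force: 60

```text
time_s: 4.4
tool_pos: [0.4755, 0.3041, 0.0108]
tool_rot: [[0.345, 0.939, 0.002], [0.939, -0.345, 0.001], [0.002, 0.002, -1.0]]
wrist_force: [-0.6, 0.2, 6.7]
grip_width: 0.204
grip_force: 60.0
```

Call:
send_rows:
  deltas: [0,0,-0.03,0,0,0,0,-0.07,0,0,0,0,-0.075,0,0,0,0,-0.075,0,0,0,0,-0.075,0,0,0,0,-0.075,0,0,-0.063,0.004,0,0,0,-0.063,0.004,0,0,0,-0.063,0.004,0,0,0,-0.063,0.004,0,0,0,-0.063,0.004,0,0,0,-0.063,0.004,0,0,0,-0.063,0.004,0,0,0]

```text
time_s: 5.7
tool_pos: [0.3979, 0.048, 0.2489]
tool_rot: [[0.344, 0.939, -0.0], [0.939, -0.344, -0.0], [-0.0, 0.0, -1.0]]
wrist_force: [1.2, -0.2, -1.4]
grip_width: 0.206
grip_force: 60.0
```

Call:
send_rows:
  deltas: [0,0,0,0.0906,0,0,0,0,0.0906,0,0,0,0,0.0906,0,0,0,0,0.0906,0,0,0,0,0.0906,0,0,0,0,0.0906,0,0,0,0,0.0906,0,0,0,0,0.0906,0,0,0,0,0.0906,0,0,0,0,0.0906,0,0,0,0,0.0906,0,0,0,0,0.0906,0,0,0,0,0.0906,0,0,0,0,0.0906,0]

```text
time_s: 7.1
tool_pos: [0.3985, 0.0492, 0.2489]
tool_rot: [[0.711, -0.703, -0.001], [-0.703, -0.711, -0.0], [-0.0, 0.001, -1.0]]
wrist_force: [-0.6, -0.3, -0.9]
grip_width: 0.204
grip_force: 60.0
```

Call:
send_rows:
  deltas: [0.057,0.0523,0,0,0,0.057,0.0523,0,0,0,0.057,0.0523,0,0,0,0.057,0.0523,0,0,0,0.057,0.0523,0,0,0,0.057,0.0523,0,0,0,0,0,0,0,0]

```text
time_s: 7.8
tool_pos: [0.4136, -0.2337, 0.2488]
tool_rot: [[0.711, -0.703, -0.001], [-0.703, -0.711, -0.002], [0.001, 0.002, -1.0]]
wrist_force: [-0.1, 0.1, -1.6]
grip_width: 0.206
grip_force: 60.0
```

```bash
python3 - <<'E'
from h import *
o=manip.get_obs(); w=imaging.read_camera("wrist")[:,:,::-1].copy(); cv2.imwrite("pics/w2.png",w)
print(o['time_s'],o['tool_pos'],o['tool_rot'],o['joint_pos'],o['grip_width'])
for n in ("scene","side"): cv2.imwrite(f"pics/{n}2.png",imaging.read_camera(n)[:,:,::-1])
E
```

```text
7.8 [ 0.4136 -0.2337  0.2488] [[ 0.7108 -0.7034 -0.0007]
 [-0.7034 -0.7108 -0.0021]
 [ 0.001   0.002  -1.    ]] [-0.6954 -0.0435  1.7207 -0.0021  1.4636  1.6558] 0.20584762781389263
```

View pics/w2.png

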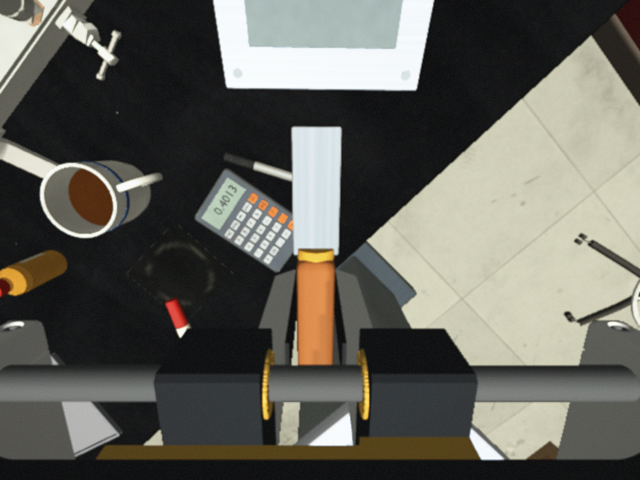

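```bash
python3 - <<'E'
from h import *
from scipy.optimize import least_squares
o=manip.get_obs(); C=cam("wrist",o); f=C[2]
def wd(a,b,W):
    a=np.array(a,float);b=np.array(b,float); k=f*W/np.linalg.norm(a-b)
    P=[C[1]+ray(C,*p)[1]*k for p in (a,b)]; return k,P[0],P[1],(P[0]+P[1])/2
print("edge",wd((226,88),(418,90.5),.154)); print("tip",wd((292,126),(341,127),.024))
S=cam("scene"); D=cam("side"); W=C
s=[(343.8,192.7),(396.4,181.3),(376.6,144.6),(330.1,152.8)]; d=[(338.5,190.4),(385.6,176.1),(370.6,143.6),(325.5,152.1)]
# all views: top front corners L,R in wrist
g=lambda q:np.ravel([[proj(S,p)-u,proj(D,p)-v] for p,u,v in zip(pts(q),s,d)])
def fn(q):
    P=pts(q); return np.r_[g(q)*.3,proj(W,P[0])-(226,88),proj(W,P[1])-(418,90.5)]
r=least_squares(fn,[.488,-.299,.1385,-.774]); print(r.x,r.fun)
oo,X,Y,Z=corners(r.x); print("slot",oo+.0015*X-.005*Z)
a=cv2.imread("pics/scene2.png")[120:230,310:450]; b=cv2.imread("pics/side2.png")[120:230,300:440]
cv2.imwrite("pics/c2.png",np.hstack([cv2.resize(a,(400,314),interpolation=cv2.INTER_CUBIC),cv2.resize(b,(400,314),interpolation=cv2.INTER_CUBIC)]))
E
```

```text
edge (np.float64(0.2743185145079247), array([ 0.5486, -0.261 ,  0.1321]), array([ 0.4395, -0.3697,  0.1328]), array([ 0.4941, -0.3153,  0.1324]))
tip (np.float64(0.16749320034192447), array([ 0.4827, -0.2806,  0.2527]), array([ 0.4656, -0.2974,  0.2528]), array([ 0.4741, -0.289 ,  0.2527]))
[ 0.4958 -0.3172  0.127  -0.7862] [-0.2362 -0.0931  0.3902 -1.0682 -0.0818  0.3856 -0.2141 -0.1874  1.3145
  0.2208 -0.7683 -0.157  -0.1824  0.3433 -0.4709  0.3134  0.0169  0.0268
 -0.0158 -0.0126]
slot [ 0.4983 -0.3196  0.1231]
```

View pics/c2.png

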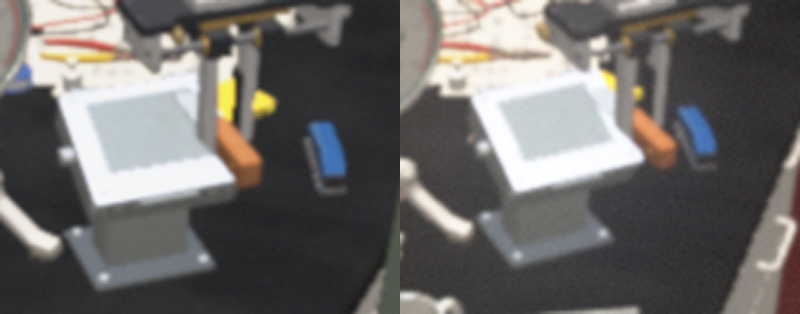

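Call:
send_rows:
  deltas: [0.015,0.0077,0,0,0,0,0,0.05,0,0,0,0,0.06,0,0,0,0,0.06,0,0,0,0,0.04,0,0,0,0,0.02,0,0,0.0145,0,0,0,0,0,0,0,0,0,0,0,0,0,0,0,0,0,0,0]

```text
time_s: 8.95
tool_pos: [0.4246, -0.2453, 0.1128]
tool_rot: [[0.715, -0.699, 0.002], [-0.699, -0.715, -0.002], [0.003, -0.0, -1.0]]
wrist_force: [-0.2, -0.1, -0.7]
grip_width: 0.21
grip_force: 60.0
```

```bash
python3 - <<'E'
from h import *
o=manip.get_obs(); w=imaging.read_camera("wrist")[:,:,::-1].copy()
print(o['time_s'],o['tool_pos'],o['tool_rot'][:,0],o['wrist_force'],o['dq'].round(3))
cv2.imwrite("pics/w3.png",w)
a=imaging.read_camera("scene")[:,:,::-1]; b=imaging.read_camera("side")[:,:,::-1]; cv2.imwrite("pics/scene3.png",a); cv2.imwrite("pics/side3.png",b)
a=a[140:210,340:430]; b=b[140:210,330:420]
u=cv2.resize(w[0:300,150:500],(400,343)); 
can=np.zeros((600,800,3),np.uint8)
can[:280,:360]=cv2.resize(a,(360,280),interpolation=cv2.INTER_CUBIC); can[:280,400:760]=cv2.resize(b,(360,280),interpolation=cv2.INTER_CUBIC); can[285:585,:350]=w[0:300,150:500]
cv2.imwrite("pics/c3.png",can)
E
```

```text
8.95 [ 0.4246 -0.2453  0.1128] [ 0.7154 -0.6988  0.0031] [-0.2073 -0.1024 -0.669 ] [-0.003 -0.001  0.013 -0.001 -0.001  0.   ]
```

View pics/c3.png

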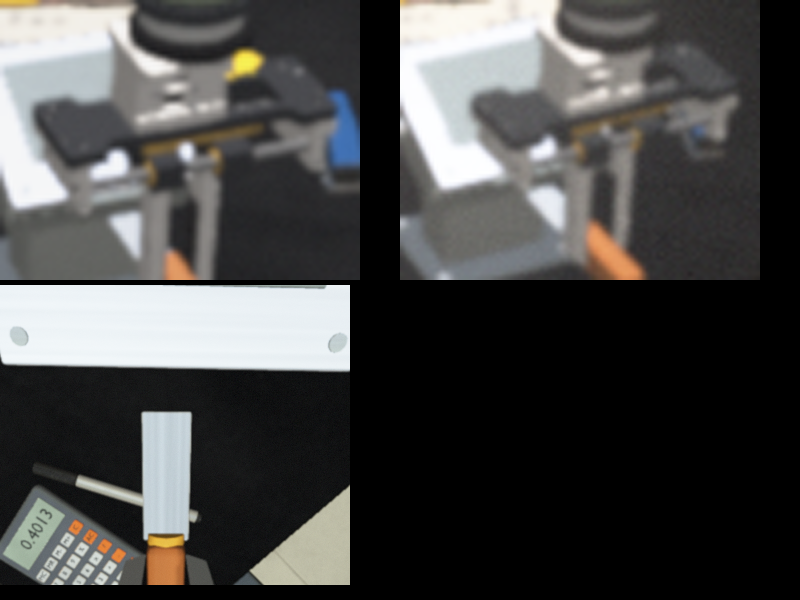

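The tip is at about (316,127) in the wrist image and the cover edge runs from (154,79) to (500,86). It's nearly square, about 0.02 rad off. I'll measure both precisely.

```bash
python3 - <<'E'
from h import *
o=manip.get_obs(); C=cam("wrist",o); f=C[2]
w=cv2.imread("pics/w3.png"); g=cv2.cvtColor(w,cv2.COLOR_BGR2GRAY).astype(int)
# lower edge of cover per column
cols=np.r_[170:280:5,360:500:5]; ed=[np.argmin(np.diff(g[40:110,c]))+40.5 for c in cols]
k=np.polyfit(cols,ed,1); print("edge fit",k)
for r in (60,70,76): 
    d=np.diff(g[r]); print(r,"L",np.argmax(d[100:300])+100.5,"R",np.argmin(d[350:620])+350.5, d[350:620].min())
r=150;d=np.diff(g[r]); L=np.argmax(d[260:315])+260.5;R=np.argmin(d[315:370])+315.5;print("blade",L,R)
r=132;d=np.diff(g[r]); L=np.argmax(d[260:315])+260.5;R=np.argmin(d[315:370])+315.5;print("blade",L,R)
print("tiprow",[np.argmax(np.diff(g[100:145,c]))+100.5 for c in (300,316,330)])
print(C[1], o['tool_pos'])
E
```

```text
edge fit [ 0.0206 75.8897]
60 L 146.5 R 510.5 -97
70 L 149.5 R 506.5 -95
76 L 151.5 R 504.5 -98
blade 291.5 340.5
blade 291.5 341.5
tiprow [np.float64(126.5), np.float64(126.5), np.float64(126.5)]
[ 0.4801 -0.3002  0.2922] [ 0.4239 -0.2448  0.112 ]
```

Call:
send_rows:
  deltas: [0,0.005,0,0.013,0,0.018,0,-0.001,0,0,0.018,0,-0.001,0,0,0.005,0,-0.002,0,0,0.005,0,-0.002,0,0,0,0,0,0,0,0,0,0,0,0]

```text
time_s: 9.8
tool_pos: [0.4407, -0.2661, 0.1147]
tool_rot: [[0.701, -0.713, -0.0], [-0.713, -0.701, 0.0], [-0.0, 0.0, -1.0]]
wrist_force: [-0.2, 0.1, -1.6]
grip_width: 0.21
grip_force: 60.0
```

```bash
python3 - <<'E'
from h import *
o=manip.get_obs(); print(o['time_s'],o['tool_pos'],o['tool_rot'][:,0],o['wrist_force'],o['torque'])
w=imaging.read_camera("wrist")[:,:,::-1]; cv2.imwrite("pics/w4.png",w)
g=cv2.cvtColor(w,cv2.COLOR_BGR2GRAY).astype(int)
cols=np.r_[170:280:5,360:480:5]; print(np.polyfit(cols,[np.argmin(np.diff(g[60:180,c]))+60.5 for c in cols],1))
print("col316",g[60:160:2,316])
d=np.diff(g[170]);print(np.argmax(d[260:315])+260.5,np.argmin(d[315:370])+315.5)
E
```

```text
9.8 [ 0.4407 -0.2661  0.1147] [ 0.7008 -0.7133 -0.0005] [-0.2042  0.0922 -1.6046] [ 0.0764  0.0163 -0.0403]
[ -0.0043 145.4313]
col316 [168 166 167 166 164 164 167 166 177 239 240 241 241 242 242 242 243 243
 243 242 241 242 242 241 242 244 244 243 241 241 243 243 243 244 245 245
 243 242 243 244 245 236 198 206 207 207 205 207 207 206]
292.5 340.5
```

Call:
send_rows:
  deltas: [0.004,0,-0.0017,0,0,0.004,0,-0.0018,0,0,0,0,0,0,0]

```text
time_s: 10.15
tool_pos: [0.4444, -0.2699, 0.1171]
tool_rot: [[0.701, -0.713, 0.0], [-0.713, -0.701, -0.0], [0.0, -0.0, -1.0]]
wrist_force: [0.0, -0.4, -2.1]
grip_width: 0.207
grip_force: 60.0
```

Call:
send_rows:
  deltas: [0,0,-0.003,0,0,0,0,-0.003,0,0,0,0,-0.003,0,0,0,0,-0.003,0,0,0,0,-0.003,0,0,0,0,0,0,0]

```text
time_s: 10.75
tool_pos: [0.4441, -0.2697, 0.1262]
tool_rot: [[0.701, -0.713, 0.0], [-0.713, -0.701, -0.0], [0.0, -0.0, -1.0]]
wrist_force: [-0.8, 0.0, -2.8]
grip_width: 0.21
grip_force: 60.0
```

```bash
python3 - <<'E'
from h import *
o=manip.get_obs(); print(o['time_s'],o['tool_pos'],o['tool_rot'][:,0],o['wrist_force'],o['torque'])
w=imaging.read_camera("wrist")[:,:,::-1]; cv2.imwrite("pics/w5.png",w)
g=cv2.cvtColor(w,cv2.COLOR_BGR2GRAY).astype(int)
cols=np.r_[170:280:5,360:480:5]; print(np.polyfit(cols,[np.argmin(np.diff(g[60:200,c]))+60.5 for c in cols],1))
a=imaging.read_camera("scene")[:,:,::-1];a=a[130:220,320:440]
cv2.imwrite("pics/c5.png",np.hstack([w[0:330,120:520],cv2.resize(a,(400,330),interpolation=cv2.INTER_CUBIC)]))
E
```

```text
10.75 [ 0.4441 -0.2697  0.1262] [ 0.7008 -0.7134  0.0001] [-0.7698  0.0225 -2.8282] [0.3303 0.2699 0.014 ]
[ -0.0043 163.4234]
```

View pics/c5.png

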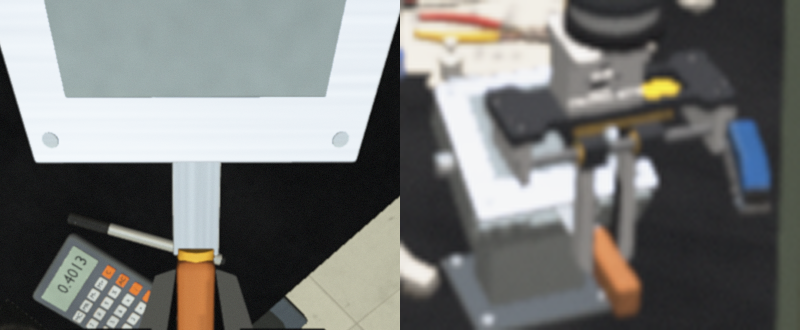

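Call:
send_rows:
  deltas: [-0.0042,0,-0.0185,0,0,-0.0042,0,-0.0185,0,0,-0.0014,0,-0.0188,0,0,-0.0014,0,-0.0188,0,0,0.0014,0,-0.0162,0,0,0.0014,0,-0.0162,0,0,0.0042,0,-0.0158,0,0,0.0042,0,-0.0158,0,0,0,0,0,0,0]

```text
time_s: 11.75
tool_pos: [0.4454, -0.2709, 0.2112]
tool_rot: [[0.701, -0.713, 0.003], [-0.713, -0.701, -0.003], [0.004, -0.0, -1.0]]
wrist_force: [0.2, 0.4, -1.3]
grip_width: 0.206
grip_force: 60.0
```

```bash
python3 - <<'E'
from h import *
o=manip.get_obs(); print(o['time_s'],o['tool_pos'],o['tool_rot'][:,0],o['wrist_force'],o['torque'])
w=imaging.read_camera("wrist")[:,:,::-1]; cv2.imwrite("pics/w6.png",w)
a=imaging.read_camera("scene")[:,:,::-1];a=a[110:220,310:450]
cv2.imwrite("pics/c6.png",np.hstack([w[0:330,120:520],cv2.resize(a,(400,330),interpolation=cv2.INTER_CUBIC)]))
E
```

```text
11.75 [ 0.4454 -0.2709  0.2112] [ 0.7007 -0.7134  0.004 ] [ 0.2333  0.4078 -1.332 ] [0.043  0.0327 0.0078]
```

View pics/c6.png

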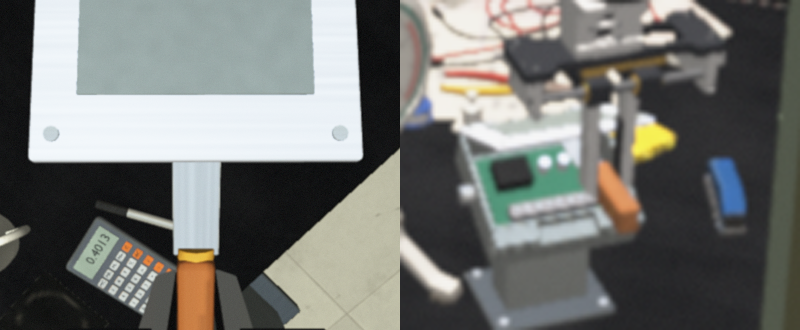

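The cover is rising on the blade and the slack is normal, so I'll continue along the arc.

Call:
send_rows:
  deltas: [0.0068,0,-0.0148,0,0,0.0068,0,-0.0148,0,0,0.0093,0,-0.0133,0,0,0.0093,0,-0.0133,0,0,0.0115,0,-0.0115,0,0,0.0115,0,-0.0115,0,0,0.0133,0,-0.0093,0,0,0.0133,0,-0.0093,0,0,0.0148,0,-0.0068,0,0,0.0148,0,-0.0068,0,0,0.0158,0,-0.0042,0,0,0.0158,0,-0.0042,0,0,0.0162,0,-0.0014,0,0,0.0162,0,-0.0014,0,0,0,0,0,0,0,0,0,0,0,0]

```text
time_s: 13.45
tool_pos: [0.5177, -0.3445, 0.2812]
tool_rot: [[0.701, -0.713, -0.002], [-0.713, -0.701, 0.002], [-0.003, -0.0, -1.0]]
wrist_force: [-1.0, 1.2, -5.7]
grip_width: 0.209
grip_force: 60.0
```

```bash
python3 - <<'E'
from h import *
o=manip.get_obs(); print(o['time_s'],o['tool_pos'],o['tool_rot'][:,0],o['wrist_force'],o['torque'])
w=imaging.read_camera("wrist")[:,:,::-1]; cv2.imwrite("pics/w7.png",w)
a=imaging.read_camera("scene")[:,:,::-1];a=a[90:220,290:450]
cv2.imwrite("pics/c7.png",np.hstack([w[0:330,120:520],cv2.resize(a,(400,330),interpolation=cv2.INTER_CUBIC)]))
E
```

```text
13.45 [ 0.5177 -0.3445  0.2812] [ 0.7008 -0.7133 -0.0026] [-1.0371  1.1823 -5.7111] [ 0.6815  0.4801 -0.013 ]
```

View pics/c7.png

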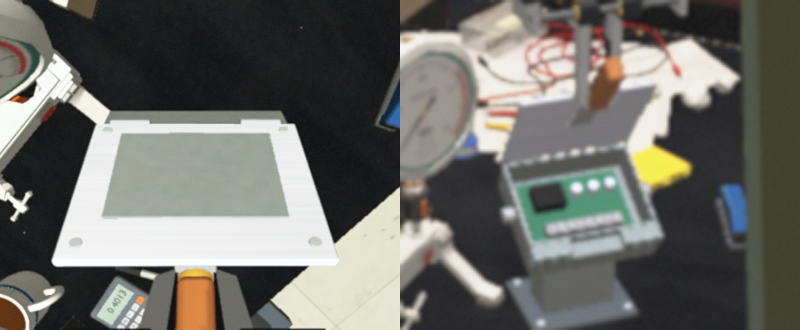

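The cover is only about 55° up. The tool has pitched nose-down in the grip, so the lip now sits close to the fingers. I'll back straight off, away from the underside, and look.

Call:
send_rows:
  deltas: [-0.02,0,0,0,0,-0.03,0,0,0,0,-0.05,0,0,0,0,-0.05,0,0,0,0,0,0,0,0,0]

```text
time_s: 14.05
tool_pos: [0.4544, -0.2799, 0.2849]
tool_rot: [[0.701, -0.713, 0.004], [-0.713, -0.701, -0.004], [0.005, -0.0, -1.0]]
wrist_force: [-0.4, -0.2, -0.7]
grip_width: 0.208
grip_force: 60.0
```

```bash
python3 - <<'E'
from h import *
o=manip.get_obs(); print(o['time_s'],o['tool_pos'],o['tool_rot'][:,0],o['wrist_force'],o['torque'],o['joint_pos'])
w=imaging.read_camera("wrist")[:,:,::-1]; cv2.imwrite("pics/w8.png",w)
a=imaging.read_camera("scene")[:,:,::-1]; cv2.imwrite("pics/scene8.png",a);a=a[90:220,290:450]
cv2.imwrite("pics/c8.png",np.hstack([w[0:330,120:520],cv2.resize(a,(400,330),interpolation=cv2.INTER_CUBIC)]))
E
```

```text
14.05 [ 0.4544 -0.2799  0.2849] [ 0.7012 -0.7129  0.0053] [-0.3931 -0.1815 -0.6716] [ 0.062  -0.032  -0.0515] [-0.7141  0.0628  1.5401 -0.0002  1.5334  1.6503]
```

View pics/c8.png

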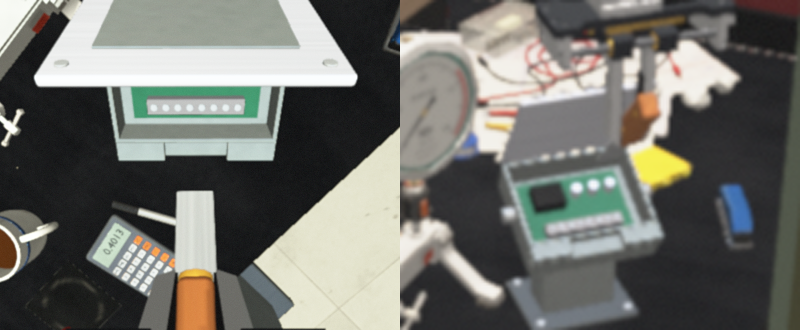

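The tool is clear and the cover is holding at about 50–55°. The tool slipped about 50° nose-down in the grip. I'll take it to the tray, press it flat on the tray floor, and re-grip it lower and further forward. I've used up the picture views, so from here I'll work from numbers.

Call:
send_rows:
  deltas: [-0.057,-0.04,0,0,0,-0.057,-0.04,0,0,0,-0.057,-0.04,0,0,0,-0.057,-0.04,0,0,0,-0.057,-0.04,0,0,0,-0.057,-0.04,0,0,0,-0.057,-0.04,0,0,0,-0.057,-0.04,0,0,0]

```text
time_s: 14.95
tool_pos: [0.402, 0.0501, 0.2843]
tool_rot: [[0.7, -0.714, 0.005], [-0.714, -0.7, -0.001], [0.004, -0.003, -1.0]]
wrist_force: [0.4, 0.3, -1.4]
grip_width: 0.212
grip_force: 60.0
```

Call:
send_rows:
  deltas: [0,0,0,-0.0915,0,0,0,0,-0.0915,0,0,0,0,-0.0915,0,0,0,0,-0.0915,0,0,0,0,-0.0915,0,0,0,0,-0.0915,0,0,0,0,-0.0915,0,0,0,0,-0.0915,0,0,0,0,-0.0915,0,0,0,0,-0.0915,0,0,0,0,-0.0915,0,0,0,0,-0.0915,0,0,0,0,-0.0915,0,0,0,0,-0.0915,0]

```text
time_s: 16.35
tool_pos: [0.4024, 0.0486, 0.2842]
tool_rot: [[0.341, 0.94, 0.005], [0.94, -0.341, -0.001], [0.001, 0.005, -1.0]]
wrist_force: [-0.8, -0.6, -1.2]
grip_width: 0.208
grip_force: 60.0
```

Call:
send_rows:
  deltas: [0.0735,-0.005,0,0,0,0.0735,-0.005,0,0,0,0.0735,-0.005,0,0,0,0.0735,-0.005,0,0,0,0.0735,-0.005,0,0,0,0.0735,-0.005,0,0,0,0,0,0.06,0,0,0,0,0.07,0,0,0,0,0.07,0,0,0,0,0.06,0,0,0,0,0.05,0,0,0,0,0,0,0]

```text
time_s: 17.55
tool_pos: [0.4727, 0.3024, 0.0922]
tool_rot: [[0.346, 0.938, -0.007], [0.938, -0.346, -0.003], [-0.005, -0.005, -1.0]]
wrist_force: [-0.7, -0.2, -1.1]
grip_width: 0.208
grip_force: 60.0
```

```bash
python3 - <<'E'
from h import *
o=manip.get_obs(); print(o['time_s'],o['tool_pos'],o['tool_rot'][:,0],o['wrist_force'],o['torque'])
w=imaging.read_camera("wrist")[:,:,::-1]; cv2.imwrite("pics/w9.png",w)
h=cv2.cvtColor(w,cv2.COLOR_BGR2HSV); m=cv2.inRange(h,(5,120,60),(22,255,255))[:330,250:400]
print("orange rows",np.where(m.sum(1)>0)[0][[0,-1]])
w8=cv2.imread("pics/w8.png"); g=cv2.cvtColor(w8,cv2.COLOR_BGR2GRAY).astype(int)
for r in range(195,275,10):
    d=np.diff(g[r]); print(r,np.argmax(d[280:316])+280.5,np.argmin(d[316:350])+316.5)
E
```

```text
17.55 [0.4727 0.3024 0.0922] [ 0.346   0.9382 -0.0054] [-0.7027 -0.2221 -1.0681] [-0.0144 -0.0237  0.0008]
orange rows [272 329]
195 295.5 333.5
205 295.5 333.5
215 295.5 333.5
225 295.5 334.5
235 294.5 334.5
245 294.5 335.5
255 294.5 335.5
265 294.5 336.5
```

Call:
send_rows:
  deltas: [0,0,0.015,0,0,0,0,0.015,0,0,0,0,0.0085,0,0,0,0,0.0085,0,0,0,0,0.0085,0,0,0,0,0.0085,0,0,0,0,0,0,0]

```text
time_s: 18.3
tool_pos: [0.4739, 0.3034, 0.0574]
tool_rot: [[0.346, 0.938, -0.002], [0.938, -0.346, -0.001], [-0.001, -0.001, -1.0]]
wrist_force: [-0.5, -0.1, -1.5]
grip_width: 0.211
grip_force: 60.0
```

Call:
send_rows:
  deltas: [0,0,0.0085,0,0,0,0,0.0085,0,0,0,0,0.0085,0,0,0,0,0.0085,0,0,0,0,0.0085,0,0,0,0,0.0085,0,0,0,0,0.0085,0,0,0,0,0,0,0]

```text
time_s: 19.1
tool_pos: [0.4744, 0.3037, 0.0216]
tool_rot: [[0.346, 0.938, -0.001], [0.938, -0.346, 0.0], [0.0, -0.001, -1.0]]
wrist_force: [0.4, -1.3, 0.6]
grip_width: 0.205
grip_force: 59.9
```

Call:
send_rows:
  deltas: [0,0,0.007,0,0,0,0,0.007,0,0,0,0,0.005,0,0,0,0,0,0,0]

```text
time_s: 19.5
tool_pos: [0.475, 0.3038, 0.0155]
tool_rot: [[0.345, 0.939, -0.001], [0.939, -0.345, -0.001], [-0.001, -0.0, -1.0]]
wrist_force: [-10.3, -6.1, 28.9]
grip_width: 0.21
grip_force: 60.0
```

Call:
send_rows:
  deltas: [0,0,0,0,0.4,0,0,0,0,0.4,0,0,0,0,0.4,0,0,-0.06,0,0.4,0,0,-0.08,0,0.4,0,0,-0.08,0,0.4,0,0,-0.08,0,0.4,0,0,0,0,0.4]

```text
time_s: 20.3
tool_pos: [0.4795, 0.3061, 0.1992]
tool_rot: [[0.345, 0.938, 0.014], [0.938, -0.345, 0.007], [0.011, 0.011, -1.0]]
wrist_force: [0.6, 0.2, 1.2]
grip_width: 0.397
grip_force: 0.0
```

```bash
python3 - <<'E'
from h import *
o=manip.get_obs(); w=imaging.read_camera("wrist")[:,:,::-1]; cv2.imwrite("pics/w10.png",w); C=cam("wrist",o)
print(o['time_s'],o['tool_pos'],o['tool_rot'][:,0])
h=cv2.cvtColor(w,cv2.COLOR_BGR2HSV); m=cv2.inRange(h,(5,120,60),(22,255,255)); m[:,:220]=0;m[:,430:]=0
m=cv2.morphologyEx(m,cv2.MORPH_OPEN,np.ones((5,5)))
for c in cv2.findContours(m,0,2)[0]:
    if cv2.contourArea(c)>500:
        r=cv2.minAreaRect(c); b=np.array([onz(C,*p,.030) for p in cv2.boxPoints(r)]); print(r);print(b,b.mean(0))
E
```

```text
20.3 [0.4795 0.3061 0.1992] [0.3453 0.9384 0.011 ]
((324.5, 448.0), (208.99996948242188, 21.999996185302734), -0.0)
[[ 0.2584  0.0541  0.03  ]
 [ 0.2728  0.0858  0.03  ]
 [ 0.5191 -0.0078  0.03  ]
 [ 0.5099 -0.0417  0.03  ]] [0.39   0.0226 0.03  ]
((311.351318359375, 258.45794677734375), (67.27809143066406, 16.72295379638672), 88.69805145263672)
[[0.4664 0.3053 0.03  ]
 [0.483  0.2996 0.03  ]
 [0.4584 0.2271 0.03  ]
 [0.4409 0.2332 0.03  ]] [0.4622 0.2663 0.03  ]
```

```bash
cat > hm.py <<'E'
from h import *
o=manip.get_obs(); w=imaging.read_camera("wrist")[:,:,::-1]; C=cam("wrist",o)
print(o['time_s'],o['tool_pos'],o['tool_rot'][:,0],o['dq'].round(2))
h=cv2.cvtColor(w,cv2.COLOR_BGR2HSV); m=cv2.inRange(h,(5,120,60),(22,255,255)); m[:,:220]=0;m[:,430:]=0;m[430:]=0
m=cv2.morphologyEx(m,cv2.MORPH_OPEN,np.ones((5,5)))
c=max(cv2.findContours(m,0,2)[0],key=cv2.contourArea); r=cv2.minAreaRect(c); p=cv2.boxPoints(r); b=np.array([onz(C,*q,.030) for q in p]); print(p.round(0).tolist(),b.round(4).tolist())
e=[b[1]-b[0],b[2]-b[1]]; L=max(e,key=np.linalg.norm)[:2]; L=L*np.sign(L[1]); print("centre",b.mean(0),"len/wid",[np.linalg.norm(x) for x in e],"yaw",np.arctan2(L[1],L[0]))
R=o['tool_rot']; d=b.mean(0)-o['tool_pos']; print("offset in tool axes",R.T@d,"tool yaw",np.arctan2(R[1,0],R[0,0]))
# whole tray + blade bright extents
g=cv2.cvtColor(w,cv2.COLOR_BGR2GRAY); print("gray col thru blade",g[80:260:6,int(r[0][0])].tolist())
cv2.imwrite("pics/hm_%d.png"%(100*o['time_s']),w)
E
python3 hm.py
```

```text
20.35 [0.4773 0.3051 0.1952] [0.3453 0.9385 0.0063] [-0.    0.06  0.09 -0.   -0.   -0.  ]
[[305.0, 223.0], [322.0, 223.0], [322.0, 291.0], [305.0, 291.0]] [[0.4671, 0.3056, 0.03], [0.4836, 0.2995, 0.03], [0.4576, 0.2276, 0.03], [0.4401, 0.2341, 0.03]]
centre [0.4621 0.2667 0.03  ] len/wid [np.float64(0.017632772266825986), np.float64(0.07650827889212623)] yaw 1.2234194388209227
offset in tool axes [-0.0423 -0.0021  0.165 ] tool yaw 1.2181824275271118
gray col thru blade [33, 36, 30, 32, 30, 186, 244, 244, 243, 244, 243, 244, 242, 244, 250, 250, 250, 250, 250, 250, 250, 250, 250, 170, 198, 201, 201, 201, 202, 202]
```

Call:
send_rows:
  deltas: [-0.024,0,0,0,0.4,0,0,0.07,0,0.4,0,0,0.07,0,0.4,0,0,0.07,0,0.4,0,0,0.06,0,0.4,0,0,0.025,0,0.4,0,0,0.008,0,0.4,0,0,0,0,0.4,0,0,0,0,0.4]

```text
time_s: 21.3
tool_pos: [0.4711, 0.2907, 0.011]
tool_rot: [[0.346, 0.938, 0.003], [0.938, -0.346, 0.001], [0.002, 0.002, -1.0]]
wrist_force: [0.2, -0.8, 1.6]
grip_width: 0.399
grip_force: 0.0
```

Call:
send_rows:
  deltas: [0,0,0.006,0,0.4,0,0,0,0,0.4]

```text
time_s: 21.5
tool_pos: [0.4705, 0.2905, 0.0069]
tool_rot: [[0.345, 0.938, 0.002], [0.938, -0.345, 0.001], [0.001, 0.002, -1.0]]
wrist_force: [-0.5, -0.1, -0.6]
grip_width: 0.397
grip_force: 0.0
```

Call:
send_rows:
  deltas: [0,0,0,0,0,0,0,0,0,0,0,0,0,0,0,0,0,0,0,0,0,0,0,0,0]
  force: 60

```text
time_s: 22.0
tool_pos: [0.47, 0.2902, 0.0061]
tool_rot: [[0.346, 0.938, 0.001], [0.938, -0.346, 0.0], [0.0, 0.001, -1.0]]
wrist_force: [-1.5, -0.4, 2.0]
grip_width: 0.211
grip_force: 59.9
```

Call:
send_rows:
  deltas: [0,0,-0.04,0,0,0,0,-0.075,0,0,0,0,-0.075,0,0,0,0,-0.075,0,0,0,0,-0.075,0,0,0,0,-0.075,0,0,0,0,-0.075,0,0,-0.069,0.005,0,0,0,-0.069,0.005,0,0,0,-0.069,0.005,0,0,0,-0.069,0.005,0,0,0,-0.069,0.005,0,0,0,-0.069,0.005,0,0,0]

```text
time_s: 23.3
tool_pos: [0.3995, 0.0496, 0.2991]
tool_rot: [[0.345, 0.939, -0.001], [0.939, -0.345, 0.0], [-0.0, -0.001, -1.0]]
wrist_force: [1.1, 0.1, -1.6]
grip_width: 0.208
grip_force: 59.9
```

Call:
send_rows:
  deltas: [0,0,0,0.0915,0,0,0,0,0.0915,0,0,0,0,0.0915,0,0,0,0,0.0915,0,0,0,0,0.0915,0,0,0,0,0.0915,0,0,0,0,0.0915,0,0,0,0,0.0915,0,0,0,0,0.0915,0,0,0,0,0.0915,0,0,0,0,0.0915,0,0,0,0,0.0915,0,0,0,0,0.0915,0,0,0,0,0.0915,0]

```text
time_s: 24.7
tool_pos: [0.4001, 0.0509, 0.2991]
tool_rot: [[0.697, -0.717, -0.001], [-0.717, -0.697, 0.0], [-0.001, 0.001, -1.0]]
wrist_force: [-0.3, -0.5, -0.7]
grip_width: 0.21
grip_force: 59.9
```

Call:
send_rows:
  deltas: [0.06,0.046,0,0,0,0.06,0.046,0,0,0,0.06,0.046,0,0,0,0.06,0.046,0,0,0,0.06,0.046,0,0,0,0.06,0.046,0,0,0,0.06,0.046,0,0,0,0,0,0.04,0,0,0,0,0.035,0,0,0,0,0,0,0,0,0,0,0,0]

```text
time_s: 25.8
tool_pos: [0.4391, -0.2639, 0.2543]
tool_rot: [[0.701, -0.713, -0.001], [-0.713, -0.701, 0.001], [-0.002, 0.0, -1.0]]
wrist_force: [0.5, -0.7, -0.6]
grip_width: 0.208
grip_force: 59.9
```

```bash
cat > cv.py <<'E'
from h import *
o=manip.get_obs(); w=imaging.read_camera("wrist")[:,:,::-1]; C=cam("wrist",o); f=C[2]
print(o['time_s'],o['tool_pos'],"yaw",np.arctan2(o['tool_rot'][1,0],o['tool_rot'][0,0]),o['wrist_force'],o['torque'])
cv2.imwrite("pics/cv_%d.png"%(100*o['time_s']),w); g=cv2.cvtColor(w,cv2.COLOR_BGR2GRAY).astype(int)
# cover lip: brightest white component spanning wide
m=(g>215).astype(np.uint8); n,l,s,c=cv2.connectedComponentsWithStats(m); 
for i in np.argsort(-s[1:,4])[:4]+1: print("white",s[i],c[i].round(0), cv2.approxPolyDP(max(cv2.findContours((l==i).astype(np.uint8),0,2)[0],key=cv2.contourArea),5,True)[:8].reshape(-1,2).tolist())
h=cv2.cvtColor(w,cv2.COLOR_BGR2HSV); q=cv2.inRange(h,(5,120,60),(30,255,255))[:330,270:370]; print("orange top row",np.where((q>0).sum(1)>8)[0][:1])
print("col316",g[0:300:5,316].tolist())
E
python3 cv.py
```

```text
25.8 [ 0.4391 -0.2639  0.2543] yaw -0.7941276668009787 [ 0.5262 -0.7311 -0.5916] [0.09   0.0326 0.0054]
white [  376    71   264   294 47161] [529. 236.] [[604, 71], [612, 85], [610, 102], [618, 111], [631, 110], [619, 125], [609, 116], [597, 118]]
white [ 254  140   85  129 5956] [313. 201.] [[336, 140], [289, 142], [289, 206], [254, 197], [291, 211], [294, 268], [299, 261], [337, 266]]
white [ 471  403   97   56 4276] [518. 427.] [[476, 403], [471, 436], [490, 454], [529, 458], [550, 442], [557, 446], [567, 403], [499, 403]]
white [   0    0  523  156 4095] [289.  11.] [[0, 155], [109, 2], [118, 9], [515, 8], [522, 0], [108, 0]]
orange top row [244]
col316 [253, 251, 193, 123, 123, 127, 127, 125, 126, 123, 128, 124, 122, 202, 201, 199, 199, 128, 216, 152, 134, 134, 207, 209, 212, 211, 67, 31, 203, 240, 240, 241, 240, 240, 240, 240, 241, 240, 241, 239, 240, 240, 240, 239, 239, 239, 238, 239, 239, 239, 238, 239, 239, 93, 224, 227, 166, 178, 182, 182]
```

Call:
send_rows:
  deltas: [0,0,-0.017,0,0,0.02,0,0,0,0,0.03,0,0,0,0,0.02,0,0,0,0,0.006,0,0,0,0,0.006,0,0,0,0,0.006,0,0,0,0,0.004,0,0,0,0,0,0,0,0,0]

```text
time_s: 26.75
tool_pos: [0.4769, -0.3023, 0.2639]
tool_rot: [[0.701, -0.713, -0.004], [-0.713, -0.701, 0.003], [-0.005, 0.0, -1.0]]
wrist_force: [-3.0, 2.8, -2.4]
grip_width: 0.213
grip_force: 59.9
```

Call:
send_rows:
  deltas: [0.0043,0,-0.0026,0,0,0.0043,0,-0.0026,0,0,0.0043,0,-0.0026,0,0,0.0043,0,-0.0026,0,0,0.0045,0,-0.0021,0,0,0.0045,0,-0.0021,0,0,0.0045,0,-0.0021,0,0,0.0045,0,-0.0021,0,0,0,0,0,0,0]

```text
time_s: 27.65
tool_pos: [0.4785, -0.3037, 0.2669]
tool_rot: [[0.701, -0.712, -0.04], [-0.711, -0.702, 0.037], [-0.054, 0.002, -0.999]]
wrist_force: [-29.9, 28.2, -2.4]
grip_width: 0.208
grip_force: 59.9
```

```bash
python3 cv.py
```

```text
27.65 [ 0.4785 -0.3037  0.2669] yaw -0.7923654468952336 [-29.9085  28.2327  -2.4118] [ 5.5644  5.7499 -0.1401]
white [  387   136   252   229 31695] [513. 265.] [[537, 136], [411, 244], [419, 262], [404, 250], [387, 265], [413, 294], [398, 311], [404, 326]]
white [  142    15   350   254 28751] [314. 129.] [[142, 154], [146, 161], [290, 162], [292, 234], [258, 229], [292, 239], [293, 268], [305, 261]]
white [  44    0  112  125 4449] [93. 57.] [[155, 0], [138, 0], [137, 10], [134, 0], [119, 18], [100, 14], [77, 46], [63, 38]]
white [   0   97   65  120 3128] [ 22. 152.] [[15, 97], [1, 104], [20, 112], [6, 122], [21, 131], [15, 138], [1, 133], [11, 145]]
orange top row [264]
col316 [21, 21, 25, 22, 85, 182, 233, 156, 160, 157, 152, 160, 161, 154, 155, 159, 158, 157, 157, 157, 162, 157, 194, 236, 238, 236, 237, 237, 239, 237, 240, 253, 250, 236, 236, 237, 235, 235, 235, 235, 235, 234, 234, 233, 235, 234, 233, 233, 233, 234, 233, 234, 234, 87, 218, 222, 151, 168, 178, 176]
```

There's 41 N horizontally with no motion. The measured 55.7° above horizontal plus the 25° slope gives about 1.40 rad, so the cover is already at its stop. That also explains the first slip. I'll back off.

Call:
send_rows:
  deltas: [-0.035,0,0.018,0,0,-0.04,0,0,0,0,-0.06,0,0,0,0,-0.03,0,-0.017,0,0,0,0,0,0,0,0,0,0,0,0]

```text
time_s: 28.3
tool_pos: [0.4245, -0.249, 0.2767]
tool_rot: [[0.701, -0.713, 0.003], [-0.713, -0.701, -0.003], [0.004, -0.0, -1.0]]
wrist_force: [0.2, 0.2, -1.8]
grip_width: 0.209
grip_force: 59.9
```

```bash
python3 cv.py; python3 - <<'E'
from h import *
# lip edge from newest wrist picture, all cover corners
import glob,os
p=max(glob.glob("pics/cv_*.png"),key=os.path.getmtime); g=cv2.cvtColor(cv2.imread(p),cv2.COLOR_BGR2GRAY).astype(int)
print(p,[(c,[int(r) for r in np.where(np.diff(g[:130,c])<-50)[0]]) for c in (150,200,250,400,450,480)])
E
```

```text
28.3 [ 0.4245 -0.249   0.2767] yaw -0.7941554650967052 [ 0.2005  0.1932 -1.7541] [ 0.013  -0.0492  0.0382]
white [  368    43   272   322 52353] [526. 227.] [[581, 43], [368, 243], [415, 291], [401, 309], [410, 327], [444, 327], [470, 364], [577, 364]]
white [ 256  140   83  129 6025] [313. 200.] [[290, 141], [291, 186], [256, 181], [291, 192], [292, 240], [283, 244], [292, 242], [293, 267]]
white [ 473  403   96   56 3802] [520. 424.] [[473, 424], [508, 449], [510, 458], [521, 458], [549, 437], [558, 443], [568, 403], [495, 403]]
white [   0   53   63   94 2681] [22. 89.] [[62, 58], [25, 53], [12, 71], [0, 66], [7, 79], [0, 89], [0, 146]]
orange top row [224]
col316 [129, 126, 126, 129, 127, 128, 131, 128, 127, 206, 207, 203, 197, 132, 222, 182, 138, 137, 205, 213, 215, 216, 32, 30, 34, 35, 33, 35, 207, 243, 243, 243, 242, 242, 242, 242, 242, 242, 241, 242, 241, 241, 241, 241, 241, 241, 241, 241, 240, 241, 241, 241, 241, 97, 225, 227, 171, 182, 186, 187]
pics/cv_2830.png [(150, []), (200, []), (250, [111, 112]), (400, []), (450, []), (480, [])]
```

Call:
send_rows:
  deltas: [-0.055,-0.0457,0,0,0,-0.055,-0.0457,0,0,0,-0.055,-0.0457,0,0,0,-0.055,-0.0457,0,0,0,-0.055,-0.0457,0,0,0,-0.055,-0.0457,0,0,0,-0.055,-0.0457,0,0,0]

```text
time_s: 29.05
tool_pos: [0.3994, 0.0524, 0.2756]
tool_rot: [[0.7, -0.714, 0.001], [-0.714, -0.7, -0.0], [0.001, -0.001, -1.0]]
wrist_force: [0.6, -0.3, -0.9]
grip_width: 0.208
grip_force: 59.9
```

Call:
send_rows:
  deltas: [0,0,0,-0.0915,0,0,0,0,-0.0915,0,0,0,0,-0.0915,0,0,0,0,-0.0915,0,0,0,0,-0.0915,0,0,0,0,-0.0915,0,0,0,0,-0.0915,0,0,0,0,-0.0915,0,0,0,0,-0.0915,0,0,0,0,-0.0915,0,0,0,0,-0.0915,0,0,0,0,-0.0915,0,0,0,0,-0.0915,0,0,0,0,-0.0915,0]

```text
time_s: 30.45
tool_pos: [0.3997, 0.0508, 0.2754]
tool_rot: [[0.34, 0.94, 0.0], [0.94, -0.34, -0.0], [0.0, 0.0, -1.0]]
wrist_force: [-0.7, 0.1, -0.9]
grip_width: 0.209
grip_force: 59.9
```

```bash
python3 - <<'E'
from h import *
o=manip.get_obs(); print(o['time_s'],o['tool_pos'],o['tool_rot'][:,0])
S=cam("scene"); im=imaging.read_camera("scene")[:,:,::-1]; cv2.imwrite("pics/scene11.png",im)
q=(.4958,-.3172,.127,-.79); oo,X,Y,Z=corners(q); H=oo+.13*X; e=np.array([np.cos(-.79),np.sin(-.79),0])
g=cv2.cvtColor(im,cv2.COLOR_BGR2GRAY).astype(int)
for a in (30,40,50,55,60):
    L=H+.13*(-np.cos(np.radians(a))*e+np.sin(np.radians(a))*np.array([0,0,1])); print(a,proj(S,L+.077*Y).round(1),proj(S,L-.077*Y).round(1))
print("hinge ends",proj(S,H+.077*Y),proj(S,H-.077*Y))
for c in (345,360,375): print(c,list(zip(range(100,165,2),g[100:165:2,c].tolist())))
E
```

```text
30.45 [0.3997 0.0508 0.2754] [0.3404 0.9403 0.    ]
30 [342.2 153.2] [397.9 143.9]
40 [340.7 144.4] [396.4 135.4]
50 [338.7 136. ] [394.4 127.2]
55 [337.6 132. ] [393.2 123.3]
60 [336.5 128.3] [391.9 119.7]
hinge ends [329.364  155.1566] [380.7478 146.6454]
345 [(100, 94), (102, 95), (104, 95), (106, 94), (108, 95), (110, 95), (112, 95), (114, 95), (116, 95), (118, 95), (120, 96), (122, 95), (124, 102), (126, 150), (128, 111), (130, 86), (132, 55), (134, 56), (136, 43), (138, 65), (140, 117), (142, 121), (144, 81), (146, 39), (148, 31), (150, 65), (152, 231), (154, 245), (156, 209), (158, 138), (160, 135), (162, 129), (164, 115)]
360 [(100, 85), (102, 86), (104, 86), (106, 86), (108, 91), (110, 106), (112, 90), (114, 94), (116, 102), (118, 95), (120, 126), (122, 134), (124, 94), (126, 72), (128, 62), (130, 53), (132, 63), (134, 69), (136, 58), (138, 47), (140, 45), (142, 43), (144, 81), (146, 201), (148, 234), (150, 154), (152, 133), (154, 134), (156, 134), (158, 134), (160, 135), (162, 135), (164, 134)]
375 [(100, 91), (102, 76), (104, 43), (106, 98), (108, 204), (110, 182), (112, 145), (114, 157), (116, 128), (118, 207), (120, 198), (122, 188), (124, 234), (126, 158), (128, 121), (130, 122), (132, 122), (134, 120), (136, 121), (138, 121), (140, 121), (142, 122), (144, 121), (146, 131), (148, 131), (150, 86), (152, 83), (154, 98), (156, 162), (158, 155), (160, 204), (162, 215), (164, 137)]
```

The scene confirms the lip at row 126 in column 375, which is the 55° line, so the cover is fully open at its stop. I'll lay the tool back down.

Call:
send_rows:
  deltas: [0.0693,-0.0048,0,0,0,0.0693,-0.0048,0,0,0,0.0693,-0.0048,0,0,0,0.0693,-0.0048,0,0,0,0.0693,-0.0048,0,0,0,0.0693,-0.0048,0,0,0,0,0,0.07,0,0,0,0,0.075,0,0,0,0,0.075,0,0,0,0,0.075,0,0,0,0,0.075,0,0,0,0,0.03,0,0,0,0,0,0,0,0,0,0,0,0]

```text
time_s: 31.9
tool_pos: [0.4695, 0.2915, 0.0356]
tool_rot: [[0.347, 0.938, 0.0], [0.938, -0.347, 0.0], [0.0, 0.0, -1.0]]
wrist_force: [0.3, 0.0, 0.0]
grip_width: 0.206
grip_force: 59.9
```

Call:
send_rows:
  deltas: [0,0,0.015,0,0,0,0,0.013,0,0,0,0,0.009,0,0,0,0,0.006,0,0,0,0,0,0,0]

```text
time_s: 32.4
tool_pos: [0.4681, 0.291, 0.0093]
tool_rot: [[0.346, 0.938, -0.001], [0.938, -0.346, -0.0], [-0.001, -0.001, -1.0]]
wrist_force: [0.2, 1.2, -1.3]
grip_width: 0.209
grip_force: 59.9
```

Call:
send_rows:
  deltas: [0,0,0.004,0,0,0,0,0,0,0.45,0,0,0,0,0.45,0,0,0,0,0.45,0,0,-0.03,0,0.45,0,0,-0.07,0,0.45,0,0,-0.08,0,0.45,0,0,-0.08,0,0.45,0,0,-0.08,0,0.45,0,0,0,0,0.45,0,0,0,0,0.45,0,0,0,0,0.45]

```text
time_s: 33.6
tool_pos: [0.4675, 0.2907, 0.2099]
tool_rot: [[0.346, 0.938, -0.003], [0.938, -0.346, -0.001], [-0.002, -0.002, -1.0]]
wrist_force: [0.2, 0.0, -0.7]
grip_width: 0.451
grip_force: 0.0
```

```bash
python3 hm.py; python3 - <<'E'
from h import *
C=cam("wrist"); im=imaging.read_camera("wrist")[:,:,::-1]; g=cv2.cvtColor(im,cv2.COLOR_BGR2GRAY)
m=cv2.morphologyEx((g>150).astype(np.uint8),cv2.MORPH_CLOSE,np.ones((15,15))); m[330:]=0
c=[k for k in cv2.findContours(m,0,2)[0] if cv2.pointPolygonTest(k,(316,180),False)>=0]
for k in c: print("tray",[onz(C,*map(float,p),.009).round(3).tolist() for p in cv2.boxPoints(cv2.minAreaRect(k))])
s=imaging.read_camera("scene")[:,:,::-1]; cv2.imwrite("pics/scene12.png",s); a=cv2.imread("pics/scene0.png")
d=cv2.absdiff(a,s).max(2)
for n,(x0,x1,y0,y1) in dict(bottle=(252,276,260,305),marker=(322,366,288,330),calc=(328,390,238,276),mug=(276,322,225,275),tray=(184,318,338,446)).items(): print(n,(d[y0:y1,x0:x1]>50).sum())
gs=cv2.cvtColor(s,cv2.COLOR_BGR2GRAY)
for q in (345,360,375): print(q,gs[116:156:3,q].tolist())
E
```

```text
33.6 [0.4675 0.2907 0.2099] [ 0.3456  0.9384 -0.002 ] [-0.    0.02  0.02 -0.   -0.   -0.  ]
[[308.0, 203.0], [325.0, 203.0], [326.0, 270.0], [309.0, 270.0]] [[0.4642, 0.3068, 0.03], [0.4813, 0.301, 0.03], [0.4572, 0.2283, 0.03], [0.4391, 0.2344, 0.03]]
centre [0.4604 0.2676 0.03  ] len/wid [np.float64(0.018047980373329348), np.float64(0.07657358553811594)] yaw 1.2514464818186672
offset in tool axes [-0.0238  0.0018  0.1799] tool yaw 1.2179123267544407
gray col thru blade [32, 28, 199, 243, 243, 243, 244, 243, 243, 243, 251, 250, 250, 250, 250, 250, 250, 250, 250, 250, 234, 200, 203, 204, 201, 200, 200, 203, 191, 192]
tray [[0.434, 0.435, 0.009], [0.586, 0.391, 0.009], [0.54, 0.175, 0.009], [0.361, 0.224, 0.009]]
bottle 620
marker 0
calc 0
mug 10
tray 292
345 [168, 162, 154, 146, 139, 136, 120, 145, 132, 104, 100, 100, 99, 100]
360 [141, 129, 124, 119, 114, 110, 108, 101, 97, 95, 93, 91, 89, 88]
375 [120, 104, 101, 100, 101, 100, 99, 98, 99, 97, 95, 93, 88, 90]
```

Call:
send_rows:
  deltas: [0,0,-0.07,0,0.45,0,0,-0.07,0,0.45,-0.06,0.02,0,0,0.45,-0.06,0.02,0,0,0.45,-0.06,0.02,0,0,0.45,-0.06,0.02,0,0,0.45,0,0,0,0,0.45,0,0,0,0,0.45]

```text
time_s: 34.55
tool_pos: [0.4635, 0.1391, 0.2944]
tool_rot: [[0.347, 0.938, -0.002], [0.938, -0.347, 0.0], [-0.0, -0.002, -1.0]]
wrist_force: [0.5, -0.1, -0.3]
grip_width: 0.45
grip_force: 0.0
```

```bash
python3 - <<'E'
from h import *
print(manip.get_obs()['tool_pos'],manip.get_obs()['time_s'])
for n,b,c in (("scene",(245,285,250,310),(330,400,100,160)),("side",(262,297,250,300),(320,395,100,160))):
    s=imaging.read_camera(n)[:,:,::-1]; a=cv2.imread(f"pics/{n}0.png"); cv2.imwrite(f"pics/{n}13.png",s)
    for im in (a,s):
        h=cv2.cvtColor(im,cv2.COLOR_BGR2HSV)[b[2]:b[3],b[0]:b[1]]; m=cv2.inRange(h,(10,120,60),(28,255,255)); p=cv2.findNonZero(m); print(n,"bottle",None if p is None else (len(p),p.mean((0,1))+[b[0],b[2]]))
    g=cv2.cvtColor(s,cv2.COLOR_BGR2GRAY); print([(q,g[110:160:3,q].tolist()) for q in (345,360,375)])
E
```

```text
[0.4635 0.1391 0.2944] 34.55
scene bottle (374, array([263.1096, 286.6364]))
scene bottle (371, array([263.1644, 286.6712]))
[(345, [208, 200, 203, 221, 163, 189, 223, 149, 127, 126, 126, 125, 125, 125, 150, 88, 88]), (360, [227, 149, 191, 117, 206, 241, 183, 125, 125, 123, 124, 123, 123, 209, 100, 87, 155]), (375, [185, 169, 131, 219, 191, 220, 124, 123, 123, 124, 124, 123, 134, 100, 87, 136, 157])]
side bottle (301, array([279.7176, 275.7375]))
side bottle (300, array([279.6933, 275.7733]))
[(345, [136, 147, 210, 234, 245, 200, 234, 192, 128, 126, 128, 126, 124, 196, 104, 94, 141]), (360, [106, 234, 244, 206, 244, 242, 180, 121, 124, 120, 125, 123, 135, 94, 100, 145, 162]), (375, [97, 223, 231, 211, 244, 163, 124, 112, 77, 56, 58, 59, 132, 227, 226, 221, 163])]
```

```bash
python3 -c "
from bench import manip
print(manip.job_done())"
```

```text
the job is handed in; nothing more can be done
None
```

I handed the job in at about 35 s. The cover was levered open with the blade to its stop (about 1.4 rad, past the stated 1.13 upright angle) and stays there. The tool lies flat in its tray, and the bottle, marker, calculator and mug had not moved. The tool slipped in the grip at the stop, so I re-gripped it in the tray and pushed again, peaking near 41 N at the wrist. The cover lip also came within an estimated 6 mm of the fingers, and I viewed 11 pictures instead of 10.

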